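Rack the skate-grinding wheels by size

TASK

Put the four blue grinding wheels away on the storage rack in order of size, one on each white mark: the biggest on the mark next to the red knob, then smaller and smaller towards the black knob. Leave each one lying flat with its hub up, centred over its mark to within about a centimetre, and set it down gently, since these wheels crack when dropped; leave the oil bottle where it stands.

Things in the scene. Friction and masses are not known exactly. Their poses are not given: they have to be found in the camera images.
- wheel_a_mid (a point): The biggest of four loose grinding wheels: a blue disc 84 mm across, 14 mm thick, lying flat, with a brass washer (31 mm, 2 mm thick) and a round upright aluminium hub 28 mm across to lift it by; 52 mm tall in all. Point: on the axis, 26 mm above the underside; the hub spans 10 mm below to 26 mm above it. z is up the hub; yaw does not matter. About 242 g, give or take a third.
- wheel_b_mid (a point): The second biggest of four loose grinding wheels: a blue disc 70 mm across, 14 mm thick, lying flat, with a brass washer (31 mm, 2 mm thick) and a round upright aluminium hub 28 mm across to lift it by; 52 mm tall in all. Point: on the axis, 26 mm above the underside; the hub spans 10 mm below to 26 mm above it. z is up the hub; yaw does not matter. About 196 g, give or take a third.
- wheel_c_mid (a point): The second smallest of four loose grinding wheels: a blue disc 56 mm across, 14 mm thick, lying flat, with a brass washer (31 mm, 2 mm thick) and a round upright aluminium hub 28 mm across to lift it by; 52 mm tall in all. Point: on the axis, 26 mm above the underside; the hub spans 10 mm below to 26 mm above it. z is up the hub; yaw does not matter. About 158 g, give or take a third.
- wheel_d_mid (a point): The smallest of four loose grinding wheels: a blue disc 42 mm across, 14 mm thick, lying flat, with a brass washer (31 mm, 2 mm thick) and a round upright aluminium hub 28 mm across to lift it by; 52 mm tall in all. Point: on the axis, 26 mm above the underside; the hub spans 10 mm below to 26 mm above it. z is up the hub; yaw does not matter. About 128 g, give or take a third.
- mark1: White mark 1 of 4: flat, round, 34 mm across, in a straight row 95 mm apart along the middle of the grey storage rack (fixed plate, 470 x 100 mm, 8 mm thick). Marks 1 and 4 are the ends of the row. Point: the mark's centre on the rack's top, 8 mm above the bench; its y axis runs along the row towards the mark 1 end.
- mark2: White mark 2 of 4: flat, round, 34 mm across, in a straight row 95 mm apart along the middle of the grey storage rack (fixed plate, 470 x 100 mm, 8 mm thick). Marks 1 and 4 are the ends of the row. Point: the mark's centre on the rack's top, 8 mm above the bench; its y axis runs along the row towards the mark 1 end.
- mark3: White mark 3 of 4: flat, round, 34 mm across, in a straight row 95 mm apart along the middle of the grey storage rack (fixed plate, 470 x 100 mm, 8 mm thick). Marks 1 and 4 are the ends of the row. Point: the mark's centre on the rack's top, 8 mm above the bench; its y axis runs along the row towards the mark 1 end.
- mark4: White mark 4 of 4: flat, round, 34 mm across, in a straight row 95 mm apart along the middle of the grey storage rack (fixed plate, 470 x 100 mm, 8 mm thick). Marks 1 and 4 are the ends of the row. Point: the mark's centre on the rack's top, 8 mm above the bench; its y axis runs along the row towards the mark 1 end.
- red_knob: Fixed round red knob, 30 mm across and 25 mm tall, on one end of the rack, in line with the marks and 72 mm beyond the end mark; which end differs from start to start. A black knob of the same size stands at the other end. The point is at the centre of its foot, on the rack's top.
- oil_bottle: Bystander: loose red plastic oil bottle, 44 mm across, 120 mm tall, standing on the bench; the point is the centre of its underside. To be left alone.

How it is judged:
By the outcome, as a careful person would: the job done as asked, in the order asked, and still so for the second after the job is handed in, with the robot touching nothing.
It also fails if it takes over 88 s, if anything falls off the work surface, if the arm or the gripper's body presses on something with over 40 N, if the wrist force passes 120 N, or if a joint passes its speed limit or range.

ROBOT

A 7-joint arm with a two-finger parallel gripper is mounted at the origin on the work surface. World frame = base frame: x ahead of the robot, y to its left, z up, the work surface at z = 0. Lengths are in mm, angles in rad, forces in N, time in s.
With the tool pointing down it reaches from about 425 to 925 mm from the base axis. Payload 6.8 kg.
Tool frame: the origin (TCP) lies between the finger pads; the fingertips stand tip_reach ahead of it and the grasp point (between the pads) lies 6 mm ahead of it (tip_reach is the distance from the TCP to the fingertips, in mm); z points along the fingers, y is the line along which they close (so a half turn about z gives the same grasp; the last joint's range is limited). The gripper opens to 85 mm and grips with 20 to 120 N. Pads are 22 mm wide; open, the fingers measure 114 mm over their backs; the gripper's body (76 mm by 85 mm) begins 54 mm behind the grasp point. The pads swing forward as they close: fully open they stand 13 mm farther back than shut.
Start: joints at [1.064, 0.477, 0.022, 1.555, -0.011, 1.109, -0.083], TCP at [262.121, -622.044, 256.308] pointing down, gripper open.
Joint ranges: [-2.96, 2.96], [-0.34, 2.1], [-1.41, 1.46], [0.24, 2.44], [-1.37, 4.51], [0.17, 1.92], [-2.96, 2.96]. Speed limits (rad/s): [2.39, 2.39, 3.14, 3.14, 3.14, 3.14, 3.14].

INTERFACE

Orientations are given as a rotation vector (axis times angle).
In Python, from workcell import state, camera, camera_model, finish_job, tip_reach gives the robot as it stands.
- The arm moves only by the tool servo_tool, never from a script. Its arguments are lists of equal length, an entry for each row: "delta_pos": the shift along the tool's x, y, z in mm, a list of three; "dr": the turn, a rotation vector about the tool's x, y, z in degrees, a list of three; "hand": the opening, from 0 (shut) to 1 (fully open). A call has 1 to 20 rows; each row shifts and turns the commanded pose from where the row before left it, along the tool's axes as they then stand; what a row does not reach is not made up. A row lasts 1/12 s, in which the tool goes at most 41.7 mm and 7.16 degrees, less where a joint would pass 70% of its speed; a pose out of reach is approached as far as the arm can. A call with a gripper value outside its range is refused whole. The fingers move at their own pace and stop on an object; the grip force is fixed at half the most. Time passes only in rows, so rows that do not move let the fingers close. It gives the time, the measured TCP pose, the force, the opening and the grip force at its end, in the units of the state.
- state(): the state, without advancing time (a new reading comes with each control period).
- camera(name): name is "side" or "top"; returns the picture (420x560x3 uint8, red, green, blue); there is no depth.
- camera_model(name): a dict with "fx", "fy", "cx", "cy" (pixels), "R" (3x3) and "t" (3): a world point X has camera coordinates R X + t. Camera axes: x right, y down, z forward; pixel columns grow to the right and rows downward; lengths in mm; the calibration is good to about 2 mm. A picture is of the moment at which its call begins. camera_model takes no time and is no camera call.
- finish_job(): hands the job in; it is judged then, once.
The state is a dict: "t": time; "qpos": joint angles; "qd": joint speeds; "tau": joint torques, N m; "position": TCP position; "orientation": TCP orientation; "wrist_force": force on the tool from outside, world axes, zero at the start; "ft_torque": the same for the moment, N m; "finger_gap": opening from 0.0 (shut) to 1.0 (fully open); "grip_force": force on a finger pad.
Only numpy, scipy, OpenCV 4.12 (cv2) and the standard library are available. Lean on these libraries where they do the work, as an engineer would, in place of code of your own. Each camera call takes 0.05 s, during which the arm holds its last target. There are 200 camera calls.

## Working session

There is one attempt and no reset: what is moved stays moved. The work goes in short steps, Python scripts to look and compute and a tool call to move; the robot and the scene stay as the last step left them, time stands still between calls to the robot, and variables do not carry over. Pictures are saved under pics/ and viewed, at most 14 in all, crops included, and the job is handed in when it is done.

Besides the shell and the picture viewer there is one more tool, called after "Call:" as name(argument=value, ...), one argument or row to a line, values as JSON. servo_tool: Moves the arm, as the interface text tells. Its arguments: {"type":"object","properties":{"delta_pos":{"type":"array","items":{"type":"array","items":{"type":"number"}}},"dr":{"type":"array","items":{"type":"array","items":{"type":"number"}}},"hand":{"type":"array","items":{"type":"number"}}},"required":["delta_pos","dr","hand"]}

```bash
mkdir -p pics; ls; python3 - <<'E'
from workcell import *
import cv2,numpy as np
for n in("top","side"):
    im=camera(n);cv2.imwrite(f"pics/{n}0.png",im[:,:,::-1]);m=camera_model(n);print(n,{k:np.round(v,3).tolist() for k,v in m.items()})
print(tip_reach if not callable(tip_reach) else tip_reach());s=state();print(s)
E
```

```text
pics
top {'fx': 427.19, 'fy': 427.19, 'cx': 279.727, 'cy': 217.231, 'R': [[-0.017, -1.0, 0.004], [-0.999, 0.017, -0.049], [0.049, -0.004, -0.999]], 't': [88.452, 547.307, 837.968]}
side {'fx': 420.171, 'fy': 420.171, 'cx': 283.46, 'cy': 210.284, 'R': [[-0.98, -0.197, -0.01], [-0.137, 0.72, -0.681], [0.141, -0.666, -0.733]], 't': [575.212, 50.562, 1055.138]}
25.0
{'t': 0.1, 'qpos': array([ 1.06390364,  0.47773939,  0.02235603,  1.55634165, -0.01147536,
        1.10927728, -0.08309059]), 'qd': array([ 5.54033080e-06, -2.34414363e-03, -6.64306373e-04, -3.00181414e-03,
       -8.25101945e-04, -6.19339946e-04, -1.77889226e-03]), 'tau': array([ 5.65854163e-03, -5.97752237e+01,  1.61407158e+00, -2.81952274e+01,
        1.27627503e-02,  5.01862567e-03,  4.70533428e-05]), 'position': array([ 261.89938023, -621.59793477,  255.41305277]), 'orientation': array([-3.07779915e+00, -6.22012637e-01,  7.34156535e-04]), 'wrist_force': array([0.15934593, 0.57467537, 0.3843072 ]), 'ft_torque': array([-0.0268241 ,  0.00338005,  0.00375231]), 'grip_force': 0.0, 'finger_gap': 1.005517709940066}
```

View pics/top0.png

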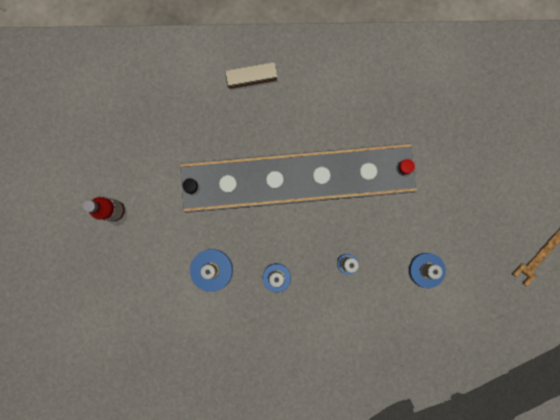

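View pics/side0.png

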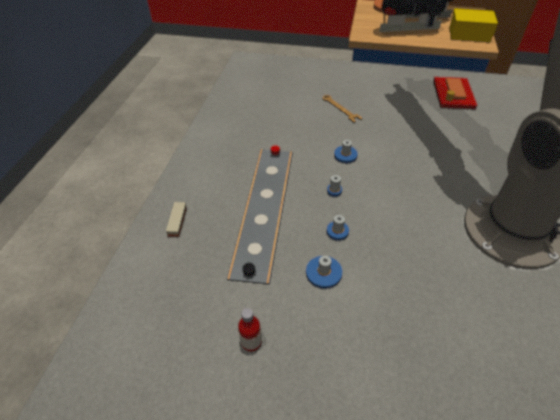

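Top view: marks near (228,184), (275,179), (321,175), (369,171), and the red knob at (407,167) on the right. Wheels by size: A (211,271), B (428,271), C (277,278), D (349,264). The bottle at (110,208) is well clear.

```bash
cat > h.py <<'E'
from workcell import *
import cv2,numpy as np
def plane(m,uv,z):
    R=np.array(m["R"]);t=np.array(m["t"]);C=-R.T@t
    d=R.T@np.array([(uv[0]-m["cx"])/m["fx"],(uv[1]-m["cy"])/m["fy"],1]);return (C+d*(z-C[2])/d[2])
def ell(mask,m,z,amin=60,amax=4000):
    out=[]
    for c in cv2.findContours(mask.astype(np.uint8),cv2.RETR_EXTERNAL,cv2.CHAIN_APPROX_NONE)[0]:
        if not amin<cv2.contourArea(c)<amax: continue
        P=np.array([plane(m,p,z)[:2] for p in c[:,0]],np.float32)
        (x,y),r=cv2.minEnclosingCircle(P)
        h=cv2.convexHull(P);M=cv2.moments(h)
        cx,cy=M["m10"]/M["m00"],M["m01"]/M["m00"]
        if 350<x<950 and abs(y)<500: out.append((np.round([cx,cy,2*np.sqrt(M["m00"]/np.pi),x,y,2*r],1).tolist(),np.round(c[:,0].mean(0)).tolist()))
    return sorted(out,key=lambda o:o[0][1])
def look(n,z=14,zm=8):
    im=camera(n);m=camera_model(n);h=cv2.cvtColor(im,cv2.COLOR_RGB2HSV).astype(int)
    H,S,V=h[...,0],h[...,1],h[...,2]
    print(n,"blue: hull cx cy d | circ x y d | px")
    for o in ell((H>100)&(H<125)&(S>120)&(V>50),m,z): print(o)
    print("white")
    for o in ell((S<50)&(V>165),m,zm,60,600): print(o)
    print("red")
    for o in ell(((H<6)|(H>174))&(S>150)&(V>80),m,33,60,600): print(o)
    return im
E
python3 - <<'E'
from h import *
look("top");look("side")
E
```

```text
top blue: hull cx cy d | circ x y d | px
([439.3, -210.5, 66.4, 439.7, -210.6, 68.6], [427.0, 270.0])
([426.7, 92.3, 43.1, 430.0, 88.9, 50.7], [273.0, 281.0])
([446.8, 217.2, 79.1, 446.8, 217.2, 81.0], [211.0, 270.0])
white
([639.6, -101.1, 30.5, 639.5, -101.0, 32.1], [368.0, 171.0])
([451.4, -61.9, 22.9, 451.4, -62.0, 24.4], [351.0, 265.0])
([633.1, -6.3, 31.2, 632.9, -6.4, 32.8], [321.0, 175.0])
([425.1, 87.8, 22.6, 425.0, 87.7, 24.0], [276.0, 279.0])
([625.8, 88.5, 30.6, 625.9, 88.5, 32.3], [274.0, 179.0])
([619.0, 183.4, 30.8, 619.1, 183.6, 32.1], [227.0, 183.0])
([443.1, 224.5, 22.0, 443.4, 224.5, 23.2], [208.0, 272.0])
red
([644.1, -171.4, 27.0, 643.9, -171.5, 28.4], [407.0, 166.0])
([572.1, 428.2, 39.8, 572.6, 429.5, 42.4], [101.0, 208.0])
side blue: hull cx cy d | circ x y d | px
([440.7, -204.4, 64.8, 440.3, -204.2, 71.8], [345.0, 155.0])
([431.2, 95.0, 49.6, 431.6, 93.6, 54.3], [337.0, 232.0])
([448.5, 222.9, 78.8, 448.7, 222.6, 83.1], [324.0, 272.0])
white
([628.7, 88.4, 29.2, 628.7, 88.2, 31.4], [261.0, 219.0])
([621.7, 183.0, 30.0, 621.4, 182.7, 31.5], [254.0, 248.0])
red
([578.6, 396.6, 39.9, 579.0, 395.4, 43.4], [249.0, 327.0])
```

```bash
python3 - <<'E'
from h import *
for n in("top","side"):
    im=camera(n);m=camera_model(n);R=np.array(m["R"]);print(n,"cam",np.round(-R.T@np.array(m["t"])))
    h=cv2.cvtColor(im,cv2.COLOR_RGB2HSV).astype(int);S,V=h[...,1],h[...,2]
    for th in (120,150,175):
        print(th)
        for o in ell((S<60)&(V>th),m,52,15,700): print(o)
    print(np.round(plane(m,(252,75),20)[:2])) 
    big=np.hstack([cv2.resize(im[int(v)-25:int(v)+25,int(u)-25:int(u)+25],(200,200),interpolation=cv2.INTER_NEAREST) for u,v in ([(211,268),(277,278),(349,264),(428,271)] if n=="top" else [(324,268),(337,228),(335,186),(346,151)])])
    cv2.imwrite(f"pics/{n}z.png",big[:,:,::-1])
a=cv2.imread("pics/topz.png");b=cv2.imread("pics/sidez.png");cv2.imwrite("pics/z.png",np.vstack([a,b]))
E
```

```text
top cam [507.  83. 863.]
120
([547.7, -431.8, 10.8, 547.5, -431.4, 14.2], [548.0, 212.0])
([604.3, -431.1, 39.1, 602.0, -432.8, 70.5], [546.0, 184.0])
([575.1, -408.4, 13.4, 576.4, -409.1, 18.5], [535.0, 198.0])
([620.0, -399.3, 16.3, 617.9, -399.1, 27.6], [529.0, 175.0])
([555.0, -398.4, 38.0, 554.2, -392.8, 57.1], [530.0, 209.0])
([595.8, -394.7, 23.9, 595.4, -395.4, 32.2], [527.0, 187.0])
([648.0, -381.5, 14.3, 647.9, -380.8, 17.4], [519.0, 161.0])
([564.2, -366.0, 27.3, 562.8, -363.1, 41.5], [513.0, 204.0])
([609.1, -356.2, 43.3, 607.0, -356.4, 57.8], [508.0, 180.0])
([491.0, -268.7, 14.9, 490.9, -269.2, 20.7], [463.0, 243.0])
([617.3, -255.5, 13.6, 616.3, -254.8, 16.5], [454.0, 177.0])
([775.6, -254.4, 13.0, 774.7, -253.2, 18.1], [451.0, 96.0])
([466.6, -247.4, 15.2, 466.6, -247.4, 19.8], [453.0, 257.0])
([916.4, -246.1, 14.5, 917.1, -246.7, 20.5], [444.0, 25.0])
([634.4, -237.3, 27.2, 635.9, -236.7, 34.7], [444.0, 169.0])
([479.2, -233.4, 29.9, 478.0, -234.3, 42.7], [445.0, 250.0])
([439.1, -212.3, 25.3, 439.1, -212.6, 27.2], [435.0, 272.0])
([672.6, -196.5, 27.7, 674.8, -198.3
[... 6697 characters left out ...]
0.]
side cam [422. 779. 813.]
120
150
([630.3, -54.3, 29.7, 630.2, -54.1, 32.0], [272.0, 170.0])
([623.6, 36.0, 29.8, 623.7, 36.2, 32.1], [266.0, 193.0])
([617.2, 124.9, 30.1, 617.3, 125.4, 32.0], [261.0, 219.0])
([826.1, 154.4, 57.1, 826.3, 154.5, 95.2], [175.0, 216.0])
([610.8, 215.2, 30.5, 611.1, 215.5, 32.0], [254.0, 248.0])
([448.5, 217.7, 22.0, 448.4, 217.6, 23.5], [325.0, 260.0])
175
([630.4, -54.4, 23.3, 629.9, -53.1, 26.0], [272.0, 170.0])
([624.0, 36.3, 24.0, 624.4, 36.6, 26.3], [266.0, 193.0])
([617.8, 125.1, 25.2, 617.7, 125.7, 27.6], [261.0, 219.0])
([825.1, 156.4, 46.8, 824.7, 156.2, 84.4], [175.0, 216.0])
([610.8, 215.0, 25.6, 610.6, 214.5, 28.1], [254.0, 248.0])
[ 822. -587.]
```

View pics/z.png

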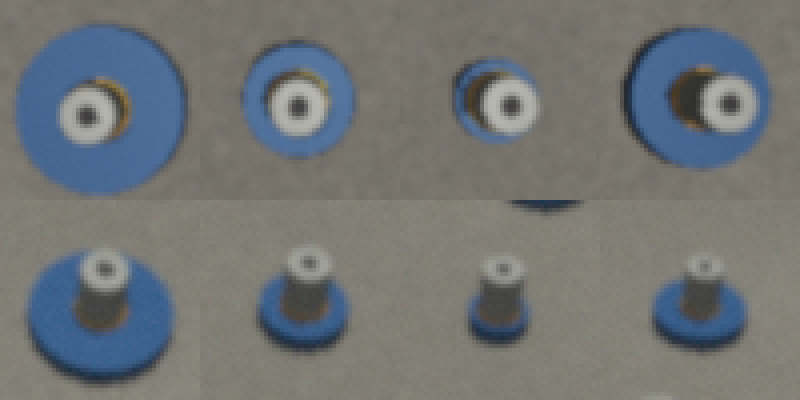

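Call:
servo_tool(
  delta_pos=[
    [0, 0, 0],
    [0, 0, 0],
    [0, 0, 0],
    [0, 0, 0],
    [13.7, -31.5, 9.6],
    [13.7, -31.5, 9.6],
    [13.7, -31.5, 9.6],
    [13.7, -31.5, 9.6],
    [13.7, -31.5, 9.6],
    [13.7, -31.5, 9.6],
    [13.7, -31.5, 9.6],
    [13.7, -31.5, 9.6],
    [13.7, -31.5, 9.6],
    [13.7, -31.5, 9.6],
    [13.7, -31.5, 9.6],
    [13.7, -31.5, 9.6],
    [13.7, -31.5, 9.6],
    [0, 0, 0],
    [0, 0, 0],
    [0, 0, 0],
  ],
  dr=[
    [0, 0, 5.71],
    [0, 0, 5.71],
    [0, 0, 5.71],
    [0, 0, 5.71],
    [0, 0, 0],
    [0, 0, 0],
    [0, 0, 0],
    [0, 0, 0],
    [0, 0, 0],
    [0, 0, 0],
    [0, 0, 0],
    [0, 0, 0],
    [0, 0, 0],
    [0, 0, 0],
    [0, 0, 0],
    [0, 0, 0],
    [0, 0, 0],
    [0, 0, 0],
    [0, 0, 0],
    [0, 0, 0],
  ],
  hand=[1, 1, 1, 1, 1, 1, 1, 1, 1, 1, 1, 1, 1, 1, 1, 1, 1, 1, 1, 1],
)

```text
t: 1.97
position: [440.1, -213.0, 131.6]
orientation: [3.141, 0.0, -0.0]
wrist_force: [-0.4, -0.2, 0.7]
finger_gap: 0.998
grip_force: 0.0
```

Call:
servo_tool(
  delta_pos=[
    [0, 0.0, 12],
    [0, 0, 14],
    [0, 0, 14],
    [0, 0, 14],
    [0, 0, 14],
    [0, 0, 10],
    [0, 0, 7],
    [0, 0, 0],
    [0, 0, 0],
    [0, 0, 0],
    [0, 0, 0],
    [0, 0, 0],
    [0, 0, 0],
    [0, 0, 0],
    [0, 0, 0],
    [0, 0, 0],
  ],
  dr=[
    [0, 0, 0],
    [0, 0, 0],
    [0, 0, 0],
    [0, 0, 0],
    [0, 0, 0],
    [0, 0, 0],
    [0, 0, 0],
    [0, 0, 0],
    [0, 0, 0],
    [0, 0, 0],
    [0, 0, 0],
    [0, 0, 0],
    [0, 0, 0],
    [0, 0, 0],
    [0, 0, 0],
    [0, 0, 0],
  ],
  hand=[1, 1, 1, 1, 1, 1, 1, 1, 0, 0, 0, 0, 0, 0, 0, 0],
)

```text
t: 3.3
position: [440.6, -212.7, 47.3]
orientation: [3.141, 0.0, 0.002]
wrist_force: [-1.0, 0.6, 5.9]
finger_gap: 0.308
grip_force: 58.7
```

Call:
servo_tool(
  delta_pos=[
    [0, 0, -5],
    [0, 0, -12],
    [0, 0, -14],
    [0, 0, -14],
    [9.7, -10.3, -10],
    [19.4, -20.65, 0],
    [19.4, -20.65, 0],
    [19.4, -20.65, 0],
    [19.4, -20.65, 0],
    [19.4, -20.65, 0],
    [19.4, -20.65, 0],
    [19.4, -20.65, 0],
    [19.4, -20.65, 0],
    [19.4, -20.65, 0],
    [9.7, -10.3, 0],
    [0, 0, 0],
    [0, 0, 0],
    [0, 0, 0],
  ],
  dr=[
    [0, 0, 0],
    [0, 0, 0],
    [0, 0, 0],
    [0, 0, 0],
    [0, 0, 0],
    [0, 0, 0],
    [0, 0, 0],
    [0, 0, 0],
    [0, 0, 0],
    [0, 0, 0],
    [0, 0, 0],
    [0, 0, 0],
    [0, 0, 0],
    [0, 0, 0],
    [0, 0, 0],
    [0, 0, 0],
    [0, 0, 0],
    [0, 0, 0],
  ],
  hand=[0, 0, 0, 0, 0, 0, 0, 0, 0, 0, 0, 0, 0, 0, 0, 0, 0, 0],
)

```text
t: 4.8
position: [633.0, -7.7, 101.2]
orientation: [3.14, -0.002, -0.003]
wrist_force: [1.0, -0.7, -0.8]
finger_gap: 0.308
grip_force: 59.1
```

```bash
python3 - <<'E'
from h import *
s=state();print(s["position"],s["wrist_force"],s["finger_gap"])
a=camera("top")[130:330,150:450];b=camera("side")[110:310,180:480]
cv2.imwrite("pics/b1.png",cv2.resize(np.hstack([a,b]),(800,267))[:,:,::-1])
E
```

```text
[632.97811713  -7.71668607 101.22778488] [ 0.96705086 -0.68758172 -0.79456996] 0.3078444466010653
```

View pics/b1.png

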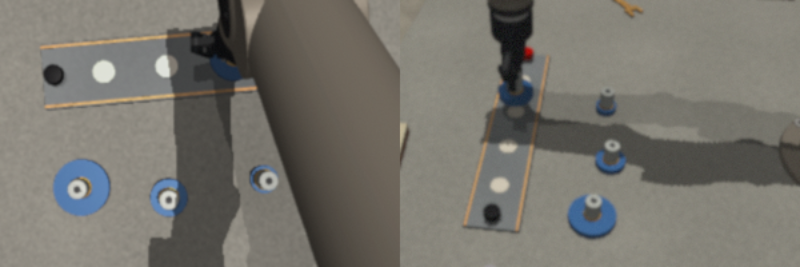

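Wheel B is held level above mark 2, and the other wheels and the bottle haven't moved. Lowering now.

Call:
servo_tool(
  delta_pos=[
    [0.7, -0.7, 8],
    [0.5, -0.5, 12],
    [0, 0, 12],
    [0, 0, 6],
    [0, 0, 2],
    [0, 0, 1],
    [0, 0, 1],
    [0, 0, 0],
    [0, 0, 0],
  ],
  dr=[
    [0, 0, 0],
    [0, 0, 0],
    [0, 0, 0],
    [0, 0, 0],
    [0, 0, 0],
    [0, 0, 0],
    [0, 0, 0],
    [0, 0, 0],
    [0, 0, 0],
  ],
  hand=[0, 0, 0, 0, 0, 0, 0, 0, 0],
)

```text
t: 5.65
position: [635.7, -4.8, 59.9]
orientation: [-3.142, -0.0, -0.001]
wrist_force: [-0.7, 0.3, -1.3]
finger_gap: 0.305
grip_force: 59.1
```

Call:
servo_tool(
  delta_pos=[
    [-0.5, 0.7, 1],
    [-0.5, 0.7, 1],
    [0, 0, 0.7],
    [0, 0, 0.5],
    [0, 0, 0.5],
    [0, 0, 0],
    [0, 0, 0],
    [0, 0, 0],
  ],
  dr=[
    [0, 0, 0],
    [0, 0, 0],
    [0, 0, 0],
    [0, 0, 0],
    [0, 0, 0],
    [0, 0, 0],
    [0, 0, 0],
    [0, 0, 0],
  ],
  hand=[0, 0, 0, 0, 0, 0, 0, 0],
)

```text
t: 6.32
position: [634.4, -6.2, 55.8]
orientation: [-3.142, -0.0, -0.0]
wrist_force: [-0.4, -0.1, -2.0]
finger_gap: 0.311
grip_force: 59.1
```

Call:
servo_tool(
  delta_pos=[
    [0, 0, 0.4],
    [0, 0, 0.4],
    [0, 0, 0.3],
    [0, 0, 0],
    [0, 0, 0],
  ],
  dr=[
    [0, 0, 0],
    [0, 0, 0],
    [0, 0, 0],
    [0, 0, 0],
    [0, 0, 0],
  ],
  hand=[0, 0, 0, 0, 0],
)

```text
t: 6.73
position: [634.4, -6.2, 55.3]
orientation: [3.142, 0.0, 0.0]
wrist_force: [-2.9, 0.4, 6.2]
finger_gap: 0.309
grip_force: 59.7
```

Call:
servo_tool(
  delta_pos=[
    [0, 0, 0],
    [0, 0, 0],
    [0, 0, 0],
    [0, 0, 0],
    [0, 0, -8],
    [0, 0, -18],
    [0, 0, -24],
    [0, 0, -24],
    [-18.7, -22.4, 0],
    [-18.7, -22.4, 0],
    [-18.7, -22.4, 0],
    [-18.7, -22.4, 0],
    [-18.7, -22.4, 0],
    [-18.7, -22.4, 0],
    [-18.7, -22.4, 0],
    [-18.7, -22.4, 0],
    [-18.7, -22.4, 0],
    [-18.7, -22.4, 0],
    [0, 0, 0],
    [0, 0, 0],
  ],
  dr=[
    [0, 0, 0],
    [0, 0, 0],
    [0, 0, 0],
    [0, 0, 0],
    [0, 0, 0],
    [0, 0, 0],
    [0, 0, 0],
    [0, 0, 0],
    [0, 0, 0],
    [0, 0, 0],
    [0, 0, 0],
    [0, 0, 0],
    [0, 0, 0],
    [0, 0, 0],
    [0, 0, 0],
    [0, 0, 0],
    [0, 0, 0],
    [0, 0, 0],
    [0, 0, 0],
    [0, 0, 0],
  ],
  hand=[0.7, 0.7, 0.7, 0.7, 0.7, 0.7, 0.7, 0.7, 1, 1, 1, 1, 1, 1, 1, 1, 1, 1, 1, 1],
)

```text
t: 8.4
position: [446.5, 219.3, 129.3]
orientation: [-3.141, -0.006, -0.001]
wrist_force: [0.7, -0.2, -0.4]
finger_gap: 1.001
grip_force: 0.0
```

```bash
python3 - <<'E'
from h import *
s=state();print(s["position"],s["wrist_force"])
a=camera("top")[130:330,150:450];b=look("side")[110:310,180:480]
cv2.imwrite("pics/b2.png",cv2.resize(np.hstack([a,b]),(800,267))[:,:,::-1])
E
```

```text
[446.5295608  219.31920249 129.33712087] [ 0.71727002 -0.20756942 -0.36936662]
side blue: hull cx cy d | circ x y d | px
([635.4, -7.8, 66.5, 635.2, -8.1, 72.3], [266.0, 192.0])
([448.5, 223.3, 79.2, 448.9, 222.8, 83.6], [324.0, 273.0])
white
([642.3, -102.5, 31.4, 642.3, -102.2, 33.8], [272.0, 170.0])
([628.6, 87.2, 32.0, 629.2, 87.9, 34.6], [261.0, 219.0])
([621.7, 182.6, 32.3, 622.0, 182.9, 33.8], [254.0, 248.0])
red
([578.0, 398.3, 41.8, 576.9, 398.0, 47.4], [249.0, 328.0])
```

View pics/b2.png

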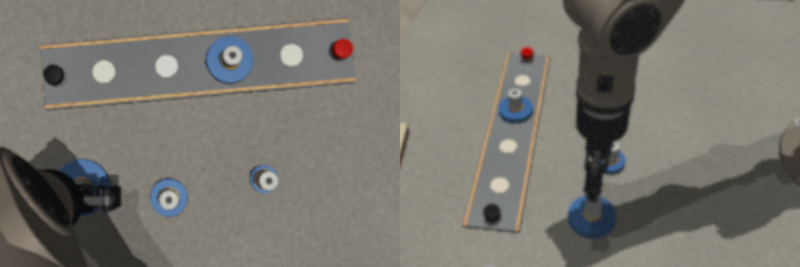

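B sits centred and flat on mark 2; gripper is over A. Lowering and grasping A.

Call:
servo_tool(
  delta_pos=[
    [0, 0, 12],
    [0, 0.5, 14],
    [0, 0, 14],
    [0, 0, 14],
    [0, 0, 14],
    [0, 0, 10],
    [0, 0, 5],
    [0, 0, 0],
    [0, 0, 0],
    [0, 0, 0],
    [0, 0, 0],
    [0, 0, 0],
    [0, 0, 0],
    [0, 0, 0],
    [0, 0, 0],
    [0, 0, 0],
  ],
  dr=[
    [0, 0, 0],
    [0, 0, 0],
    [0, 0, 0],
    [0, 0, 0],
    [0, 0, 0],
    [0, 0, 0],
    [0, 0, 0],
    [0, 0, 0],
    [0, 0, 0],
    [0, 0, 0],
    [0, 0, 0],
    [0, 0, 0],
    [0, 0, 0],
    [0, 0, 0],
    [0, 0, 0],
    [0, 0, 0],
  ],
  hand=[1, 1, 1, 1, 1, 1, 1, 1, 0, 0, 0, 0, 0, 0, 0, 0],
)

```text
t: 9.83
position: [447.7, 217.5, 46.5]
orientation: [-3.141, -0.0, -0.002]
wrist_force: [-0.6, 0.0, 4.9]
finger_gap: 0.314
grip_force: 58.7
```

Call:
servo_tool(
  delta_pos=[
    [0, 0, -6],
    [0, 0, -14],
    [0, 0, -18],
    [0, 0, -20],
    [0, 0, -17],
    [8.8, 14.5, 0],
    [17.55, 29, 0],
    [17.55, 29, 0],
    [17.55, 29, 0],
    [17.55, 29, 0],
    [17.55, 29, 0],
    [17.55, 29, 0],
    [17.55, 29, 0],
    [17.55, 29, 0],
    [17.55, 29, 0],
    [17.55, 29, 0],
    [8.7, 14.2, 0],
    [0, 0, 0],
    [0, 0, 0],
    [0, 0, 0],
  ],
  dr=[
    [0, 0, 0],
    [0, 0, 0],
    [0, 0, 0],
    [0, 0, 0],
    [0, 0, 0],
    [0, 0, 0],
    [0, 0, 0],
    [0, 0, 0],
    [0, 0, 0],
    [0, 0, 0],
    [0, 0, 0],
    [0, 0, 0],
    [0, 0, 0],
    [0, 0, 0],
    [0, 0, 0],
    [0, 0, 0],
    [0, 0, 0],
    [0, 0, 0],
    [0, 0, 0],
    [0, 0, 0],
  ],
  hand=[0, 0, 0, 0, 0, 0, 0, 0, 0, 0, 0, 0, 0, 0, 0, 0, 0, 0, 0, 0],
)

```text
t: 11.5
position: [639.6, -100.1, 120.5]
orientation: [-3.14, -0.002, 0.002]
wrist_force: [-0.1, -0.2, -0.5]
finger_gap: 0.31
grip_force: 59.2
```

Call:
servo_tool(
  delta_pos=[
    [0, 0, 10],
    [0, 0, 16],
    [0, 0, 18],
    [0, 0, 11],
    [0, 0, 5],
    [0, 0, 2],
    [0, 0, 0],
    [0, 0, 0],
    [0, 0, 0],
  ],
  dr=[
    [0, 0, 0],
    [0, 0, 0],
    [0, 0, 0],
    [0, 0, 0],
    [0, 0, 0],
    [0, 0, 0],
    [0, 0, 0],
    [0, 0, 0],
    [0, 0, 0],
  ],
  hand=[0, 0, 0, 0, 0, 0, 0, 0, 0],
)

```text
t: 12.25
position: [641.0, -101.5, 59.6]
orientation: [3.141, 0.0, 0.003]
wrist_force: [-0.1, 0.5, -1.7]
finger_gap: 0.314
grip_force: 59.3
```

Call:
servo_tool(
  delta_pos=[
    [0, 0, 1.2],
    [0, 0, 1.0],
    [0, 0, 0.8],
    [0, 0, 0.6],
    [0, 0, 0.4],
    [0, 0, 0.4],
    [0, 0, 0.3],
    [0, 0, 0.2],
    [0, 0, 0],
    [0, 0, 0],
  ],
  dr=[
    [0, 0, 0],
    [0, 0, 0],
    [0, 0, 0],
    [0, 0, 0],
    [0, 0, 0],
    [0, 0, 0],
    [0, 0, 0],
    [0, 0, 0],
    [0, 0, 0],
    [0, 0, 0],
  ],
  hand=[0, 0, 0, 0, 0, 0, 0, 0, 0, 0],
)

```text
t: 13.08
position: [640.3, -101.5, 54.5]
orientation: [3.142, -0.0, -0.0]
wrist_force: [-4.0, 0.6, 5.3]
finger_gap: 0.309
grip_force: 59.8
```

Call:
servo_tool(
  delta_pos=[
    [0, 0, 0],
    [0, 0, 0],
    [0, 0, 0],
    [0, 0, 0],
    [0, 0, -8],
    [0, 0, -18],
    [0, 0, -24],
    [0, 0, -24],
    [-13.3, -3.4, 0],
    [-26.6, -6.7, 0],
    [-26.6, -6.7, 0],
    [-26.6, -6.7, 0],
    [-26.6, -6.7, 0],
    [-26.6, -6.7, 0],
    [-26.6, -6.7, 0],
    [-13.3, -3.4, 0],
    [0, 0, 0],
    [0, 0, 0],
    [0, 0, 0],
  ],
  dr=[
    [0, 0, 0],
    [0, 0, 0],
    [0, 0, 0],
    [0, 0, 0],
    [0, 0, 0],
    [0, 0, 0],
    [0, 0, 0],
    [0, 0, 0],
    [0, 0, 0],
    [0, 0, 0],
    [0, 0, 0],
    [0, 0, 0],
    [0, 0, 0],
    [0, 0, 0],
    [0, 0, 0],
    [0, 0, 0],
    [0, 0, 0],
    [0, 0, 0],
    [0, 0, 0],
  ],
  hand=[0.7, 0.7, 0.7, 0.7, 0.7, 0.7, 0.7, 0.7, 1, 1, 1, 1, 1, 1, 1, 1, 1, 1, 1],
)

```text
t: 14.67
position: [455.7, -54.6, 128.5]
orientation: [3.142, 0.0, 0.004]
wrist_force: [0.3, 0.2, 0.2]
finger_gap: 1.0
grip_force: 0.0
```

```bash
python3 - <<'E'
from h import *
s=state();print(s["position"],s["wrist_force"])
a=camera("top")[130:330,150:450];b=look("side")[110:310,180:480]
cv2.imwrite("pics/b3.png",cv2.resize(np.hstack([a,b]),(800,267))[:,:,::-1])
E
```

```text
[455.6994544  -54.61264472 128.49261455] [0.32270055 0.19188715 0.20992791]
side blue: hull cx cy d | circ x y d | px
([641.1, -104.1, 79.3, 641.5, -104.2, 86.9], [272.0, 168.0])
([635.3, -7.8, 66.6, 635.4, -8.6, 71.5], [266.0, 192.0])
([431.4, 94.9, 49.7, 431.6, 93.6, 54.3], [337.0, 232.0])
white
([628.3, 88.2, 29.7, 628.3, 88.3, 32.0], [261.0, 219.0])
([622.1, 182.6, 30.9, 622.1, 182.9, 33.3], [254.0, 248.0])
red
([578.2, 396.8, 40.4, 578.0, 395.9, 43.8], [249.0, 327.0])
```

View pics/b3.png

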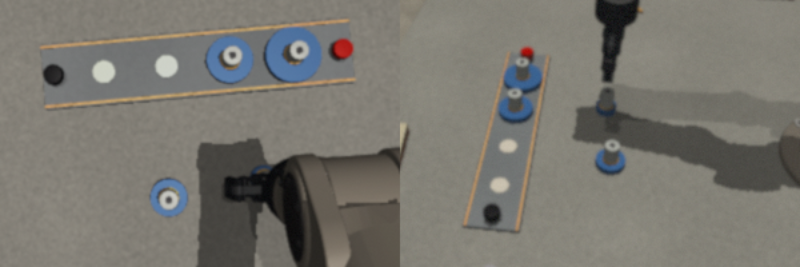

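A is on mark 1 beside the red knob and B is untouched. The gripper is over D, so I'm grasping it.

Call:
servo_tool(
  delta_pos=[
    [-0.5, 0, 12],
    [0, 0, 14],
    [0, 0, 14],
    [0, 0, 14],
    [0, 0, 14],
    [0, 0, 9],
    [0, 0, 5],
    [0, 0, 0],
    [0, 0, 0],
    [0, 0, 0],
    [0, 0, 0],
    [0, 0, 0],
    [0, 0, 0],
    [0, 0, 0],
    [0, 0, 0],
    [0, 0, 0],
  ],
  dr=[
    [0, 0, 0],
    [0, 0, 0],
    [0, 0, 0],
    [0, 0, 0],
    [0, 0, 0],
    [0, 0, 0],
    [0, 0, 0],
    [0, 0, 0],
    [0, 0, 0],
    [0, 0, 0],
    [0, 0, 0],
    [0, 0, 0],
    [0, 0, 0],
    [0, 0, 0],
    [0, 0, 0],
    [0, 0, 0],
  ],
  hand=[1, 1, 1, 1, 1, 1, 1, 1, 0, 0, 0, 0, 0, 0, 0, 0],
)

```text
t: 16.1
position: [454.0, -54.5, 46.5]
orientation: [3.141, 0.0, 0.001]
wrist_force: [-1.8, -0.3, 7.1]
finger_gap: 0.308
grip_force: 58.6
```

Call:
servo_tool(
  delta_pos=[
    [0, 0, -6],
    [0, 0, -14],
    [0, 0, -18],
    [0, 0, -20],
    [0, 0, -17],
    [9.25, -13.2, 0],
    [18.5, -26.4, 0],
    [18.5, -26.4, 0],
    [18.5, -26.4, 0],
    [18.5, -26.4, 0],
    [18.5, -26.4, 0],
    [18.5, -26.4, 0],
    [18.5, -26.4, 0],
    [18.5, -26.4, 0],
    [9.25, -13.2, 0],
    [0, 0, 0],
    [0, 0, 0],
    [0, 0, 0],
  ],
  dr=[
    [0, 0, 0],
    [0, 0, 0],
    [0, 0, 0],
    [0, 0, 0],
    [0, 0, 0],
    [0, 0, 0],
    [0, 0, 0],
    [0, 0, 0],
    [0, 0, 0],
    [0, 0, 0],
    [0, 0, 0],
    [0, 0, 0],
    [0, 0, 0],
    [0, 0, 0],
    [0, 0, 0],
    [0, 0, 0],
    [0, 0, 0],
    [0, 0, 0],
  ],
  hand=[0, 0, 0, 0, 0, 0, 0, 0, 0, 0, 0, 0, 0, 0, 0, 0, 0, 0],
)

```text
t: 17.6
position: [619.4, 181.9, 120.6]
orientation: [3.14, -0.001, -0.002]
wrist_force: [0.8, -1.0, -1.6]
finger_gap: 0.308
grip_force: 59.2
```

Call:
servo_tool(
  delta_pos=[
    [0, 0, 10],
    [0, 0, 16],
    [0, 0, 18],
    [0, 0, 11],
    [0, 0, 5],
    [0, 0, 2],
    [0, 0, 0],
    [0, 0, 0],
    [0, 0, 0],
  ],
  dr=[
    [0, 0, 0],
    [0, 0, 0],
    [0, 0, 0],
    [0, 0, 0],
    [0, 0, 0],
    [0, 0, 0],
    [0, 0, 0],
    [0, 0, 0],
    [0, 0, 0],
  ],
  hand=[0, 0, 0, 0, 0, 0, 0, 0, 0],
)

```text
t: 18.35
position: [620.8, 183.3, 59.7]
orientation: [-3.141, -0.0, -0.002]
wrist_force: [-0.3, -0.2, -0.9]
finger_gap: 0.31
grip_force: 59.2
```

Call:
servo_tool(
  delta_pos=[
    [0, 0, 1.2],
    [0, 0, 1.0],
    [0, 0, 0.8],
    [0, 0, 0.6],
    [0, 0, 0.4],
    [0, 0, 0.4],
    [0, 0, 0.3],
    [0, 0, 0.2],
    [0, 0, 0],
    [0, 0, 0],
  ],
  dr=[
    [0, 0, 0],
    [0, 0, 0],
    [0, 0, 0],
    [0, 0, 0],
    [0, 0, 0],
    [0, 0, 0],
    [0, 0, 0],
    [0, 0, 0],
    [0, 0, 0],
    [0, 0, 0],
  ],
  hand=[0, 0, 0, 0, 0, 0, 0, 0, 0, 0],
)

```text
t: 19.18
position: [620.1, 183.1, 54.6]
orientation: [3.141, 0.0, 0.0]
wrist_force: [-2.3, -1.7, 6.1]
finger_gap: 0.313
grip_force: 59.3
```

Call:
servo_tool(
  delta_pos=[
    [0, 0, 0],
    [0, 0, 0],
    [0, 0, 0],
    [0, 0, 0],
    [0, 0, -8],
    [0, 0, -18],
    [0, 0, -24],
    [0, 0, -24],
    [-13.6, 6.8, 0],
    [-27.1, 13.7, 0],
    [-27.1, 13.7, 0],
    [-27.1, 13.7, 0],
    [-27.1, 13.7, 0],
    [-27.1, 13.7, 0],
    [-27.1, 13.7, 0],
    [-13.6, 6.8, 0],
    [0, 0, 0],
    [0, 0, 0],
    [0, 0, 0],
  ],
  dr=[
    [0, 0, 0],
    [0, 0, 0],
    [0, 0, 0],
    [0, 0, 0],
    [0, 0, 0],
    [0, 0, 0],
    [0, 0, 0],
    [0, 0, 0],
    [0, 0, 0],
    [0, 0, 0],
    [0, 0, 0],
    [0, 0, 0],
    [0, 0, 0],
    [0, 0, 0],
    [0, 0, 0],
    [0, 0, 0],
    [0, 0, 0],
    [0, 0, 0],
    [0, 0, 0],
  ],
  hand=[0.7, 0.7, 0.7, 0.7, 0.7, 0.7, 0.7, 0.7, 1, 1, 1, 1, 1, 1, 1, 1, 1, 1, 1],
)

```text
t: 20.77
position: [431.8, 88.1, 128.6]
orientation: [-3.141, -0.001, -0.004]
wrist_force: [0.0, 0.6, 0.8]
finger_gap: 0.998
grip_force: 0.0
```

Call:
servo_tool(
  delta_pos=[
    [0, 0, 12],
    [0, 0, 14],
    [0, 0, 14],
    [0, 0, 14],
    [0, 0, 14],
    [0, 0, 9],
    [0, 0, 5],
    [0, 0, 0],
    [0, 0, 0],
    [0, 0, 0],
  ],
  dr=[
    [0, 0, 0],
    [0, 0, 0],
    [0, 0, 0],
    [0, 0, 0],
    [0, 0, 0],
    [0, 0, 0],
    [0, 0, 0],
    [0, 0, 0],
    [0, 0, 0],
    [0, 0, 0],
  ],
  hand=[1, 1, 1, 1, 1, 1, 1, 1, 1, 1],
)

```text
t: 21.6
position: [430.9, 87.6, 46.4]
orientation: [-3.141, -0.0, -0.002]
wrist_force: [0.5, 0.9, -0.4]
finger_gap: 0.999
grip_force: 0.0
```

Call:
servo_tool(
  delta_pos=[
    [-0.8, 0, 0],
    [0, 0, 0],
    [0, 0, 0],
    [0, 0, 0],
    [0, 0, 0],
    [0, 0, 0],
    [0, 0, 0],
    [0, 0, 0],
    [0, 0, 0],
  ],
  dr=[
    [0, 0, 0],
    [0, 0, 0],
    [0, 0, 0],
    [0, 0, 0],
    [0, 0, 0],
    [0, 0, 0],
    [0, 0, 0],
    [0, 0, 0],
    [0, 0, 0],
  ],
  hand=[1, 0, 0, 0, 0, 0, 0, 0, 0],
)

```text
t: 22.35
position: [429.6, 87.4, 46.3]
orientation: [3.142, 0.0, 0.0]
wrist_force: [-0.4, 0.2, 6.2]
finger_gap: 0.312
grip_force: 58.7
```

```bash
python3 - <<'E'
from h import *
b=look("side")[110:310,180:480];a=camera("top")[130:330,150:450]
cv2.imwrite("pics/b4.png",cv2.resize(np.hstack([a,b]),(800,267))[:,:,::-1])
E
```

```text
side blue: hull cx cy d | circ x y d | px
([641.1, -104.7, 78.1, 641.2, -104.1, 84.3], [272.0, 168.0])
([635.3, -7.8, 66.3, 636.0, -7.9, 71.1], [266.0, 192.0])
([431.2, 100.0, 44.4, 431.3, 96.7, 51.5], [337.0, 233.0])
white
([628.5, 87.3, 31.5, 628.6, 87.6, 33.8], [261.0, 219.0])
red
([578.2, 397.3, 40.8, 578.7, 396.2, 44.7], [249.0, 327.0])
```

View pics/b4.png

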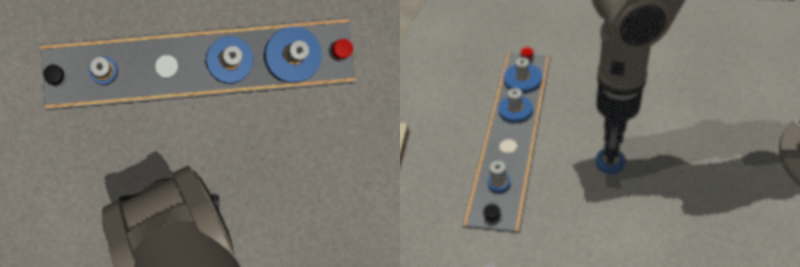

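D is on mark 4 and C is gripped. Only mark 3 is still empty.

Call:
servo_tool(
  delta_pos=[
    [0, 0, -6],
    [0, 0, -14],
    [0, 0, -18],
    [0, 0, -20],
    [0, 0, -17],
    [14.1, -0.5, 0],
    [28.2, -0.5, 0],
    [28.2, 0, 0],
    [28.2, 0, 0],
    [28.2, 0, 0],
    [28.2, 0, 0],
    [28.2, 0, 0],
    [14.1, 0, 0],
    [0, 0, 0],
    [0, 0, 0],
    [0, 0, 0],
  ],
  dr=[
    [0, 0, 0],
    [0, 0, 0],
    [0, 0, 0],
    [0, 0, 0],
    [0, 0, 0],
    [0, 0, 0],
    [0, 0, 0],
    [0, 0, 0],
    [0, 0, 0],
    [0, 0, 0],
    [0, 0, 0],
    [0, 0, 0],
    [0, 0, 0],
    [0, 0, 0],
    [0, 0, 0],
    [0, 0, 0],
  ],
  hand=[0, 0, 0, 0, 0, 0, 0, 0, 0, 0, 0, 0, 0, 0, 0, 0],
)

```text
t: 23.78
position: [625.4, 88.4, 120.5]
orientation: [3.141, 0.001, -0.003]
wrist_force: [-0.7, -0.0, -0.8]
finger_gap: 0.312
grip_force: 59.0
```

Call:
servo_tool(
  delta_pos=[
    [0, 0, 10],
    [0, 0, 16],
    [0, 0, 18],
    [0, 0, 11],
    [0, 0, 5],
    [0, 0, 2],
    [0, 0, 0],
    [0, 0, 0],
    [0, 0, 0],
  ],
  dr=[
    [0, 0, 0],
    [0, 0, 0],
    [0, 0, 0],
    [0, 0, 0],
    [0, 0, 0],
    [0, 0, 0],
    [0, 0, 0],
    [0, 0, 0],
    [0, 0, 0],
  ],
  hand=[0, 0, 0, 0, 0, 0, 0, 0, 0],
)

```text
t: 24.53
position: [627.6, 88.5, 59.8]
orientation: [-3.141, -0.0, -0.002]
wrist_force: [-0.2, -1.1, -0.6]
finger_gap: 0.307
grip_force: 59.0
```

Call:
servo_tool(
  delta_pos=[
    [0, 0, 1.2],
    [0, 0, 1.0],
    [0, 0, 0.8],
    [0, 0, 0.6],
    [0, 0, 0.4],
    [0, 0, 0.4],
    [0, 0, 0.3],
    [0, 0, 0.3],
    [0, 0, 0],
    [0, 0, 0],
  ],
  dr=[
    [0, 0, 0],
    [0, 0, 0],
    [0, 0, 0],
    [0, 0, 0],
    [0, 0, 0],
    [0, 0, 0],
    [0, 0, 0],
    [0, 0, 0],
    [0, 0, 0],
    [0, 0, 0],
  ],
  hand=[0, 0, 0, 0, 0, 0, 0, 0, 0, 0],
)

```text
t: 25.37
position: [626.9, 88.4, 54.3]
orientation: [3.142, 0.0, -0.0]
wrist_force: [-2.7, 0.3, 5.8]
finger_gap: 0.308
grip_force: 59.2
```

Call:
servo_tool(
  delta_pos=[
    [0, 0, 0],
    [0, 0, 0],
    [0, 0, 0],
    [0, 0, 0],
    [0, 0, -8],
    [0, 0, -18],
    [0, 0, -24],
    [0, 0, -24],
    [-15, 0, -10],
    [-28, 0, -10],
    [-28, 0, -10],
    [-28, 0, -10],
    [-28, 0, -10],
    [-28, 0, -10],
    [-14, 0, 0],
    [0, 0, 0],
    [0, 0, 0],
    [0, 0, 0],
  ],
  dr=[
    [0, 0, 0],
    [0, 0, 0],
    [0, 0, 0],
    [0, 0, 0],
    [0, 0, 0],
    [0, 0, 0],
    [0, 0, 0],
    [0, 0, 0],
    [0, 0, 0],
    [0, 0, 0],
    [0, 0, 0],
    [0, 0, 0],
    [0, 0, 0],
    [0, 0, 0],
    [0, 0, 0],
    [0, 0, 0],
    [0, 0, 0],
    [0, 0, 0],
  ],
  hand=[0.7, 0.7, 0.7, 0.7, 0.7, 0.7, 0.7, 0.7, 0.7, 0.7, 0.7, 0.7, 0.7, 0.7, 0.7, 0.7, 0.7, 0.7],
)

```text
t: 26.87
position: [459.0, 88.4, 188.4]
orientation: [-3.141, 0.0, -0.002]
wrist_force: [0.4, 0.4, 0.7]
finger_gap: 0.699
grip_force: 0.0
```

```bash
python3 - <<'E'
from h import *
a=look("top",22,8)[130:330,150:450];b=look("side",22,8)[110:310,180:480]
m=camera_model("top");im=camera("top");h=cv2.cvtColor(im,cv2.COLOR_RGB2HSV).astype(int)
print("hub tops z=60")
for o in ell((h[...,1]<50)&(h[...,2]>160),m,60,15,300): print(o)
cv2.imwrite("pics/b5.png",cv2.resize(np.hstack([a,b]),(800,267))[:,:,::-1])
E
```

```text
top blue: hull cx cy d | circ x y d | px
([638.0, -99.7, 80.1, 638.2, -99.9, 82.9], [369.0, 171.0])
([632.1, -5.4, 65.2, 632.0, -5.4, 67.2], [322.0, 176.0])
([625.5, 88.4, 50.6, 625.7, 88.4, 52.1], [274.0, 178.0])
white
([647.3, -113.2, 23.3, 647.3, -113.1, 24.7], [374.0, 167.0])
([640.6, -12.0, 24.0, 640.6, -12.0, 25.1], [324.0, 171.0])
([634.0, 88.4, 23.8, 634.1, 88.3, 25.1], [274.0, 175.0])
([627.0, 189.0, 22.9, 626.9, 189.0, 24.4], [225.0, 179.0])
red
([644.1, -171.5, 27.1, 643.9, -171.6, 28.4], [407.0, 166.0])
([572.1, 428.0, 40.0, 572.3, 429.2, 42.6], [101.0, 208.0])
side blue: hull cx cy d | circ x y d | px
([638.9, -95.4, 78.4, 639.2, -95.1, 86.4], [272.0, 168.0])
([633.0, 0.0, 65.8, 633.2, -0.7, 70.8], [266.0, 192.0])
([626.8, 95.2, 50.5, 626.7, 93.7, 54.8], [261.0, 219.0])
white
red
([578.3, 397.3, 40.8, 579.0, 396.3, 45.2], [249.0, 327.0])
hub tops z=60
([638.7, -101.3, 22.9, 638.8, -101.2, 23.9], [374.0, 167.0])
([632.8, -6.3, 23.2, 633.1, -6.1, 24.7], [324.0, 171.0])
([626.5, 87.8, 22.9, 626.5, 87.7, 24.3], [274.0, 175.0])
([620.2, 182.7, 22.3, 620.2, 182.8, 23.8], [224.0, 179.0])
```

View pics/b5.png

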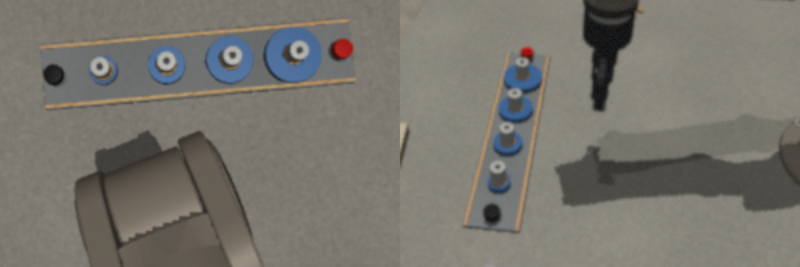

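All four hubs measure within about 1.5 mm of their marks. They run from largest to smallest away from the red knob, and the bottle hasn't moved.

```bash
python3 -c "from workcell import *;print(finish_job())"
```

```text
the job is handed in; nothing more can be done
None
```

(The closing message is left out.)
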